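# Add the second slotted weight to a glue-up

## Robot

A 6-joint arm with a two-finger parallel gripper is mounted at the origin on a cart in front of the work surface, level with it; the furniture and walls round the work are solid. World frame = base frame: x ahead of the robot, y to its left, z up, the work surface at z = 0. Lengths are in m, angles in rad, forces in N, time in s.
With the tool pointing down it reaches from about 0.325 to 0.775 m from the base axis. Payload 5.5 kg.
Tool frame: the origin (TCP) lies on the centre line of the jaws, within the pads' length; the fingertips stand tcp_to_tips ahead of it and the grasp point (between the pads) is the TCP (tcp_to_tips is the distance from the TCP to the fingertips, in m); z points along the fingers, y is the line along which they close (so a half turn about z gives the same grasp; the last joint's range is limited). The gripper opens to 85 mm and grips with 20 to 120 N. Pads are 22 mm wide; open, the fingers measure 114 mm over their backs; the gripper's body (76 mm by 85 mm) begins 54 mm behind the grasp point. The pads swing forward as they close: fully open they stand 13 mm farther back than shut.
Start: joints at [1.08, 0.091, 1.231, -0, 1.82, -0.057], TCP at [0.252, 0.544, 0.25] pointing down, gripper open.
Joint ranges: [-2.87, 2.87], [-0.86, 2.18], [0.17, 2.46], [-1.51, 4.65], [0.06, 2.69], [-2.65, 2.65]. Speed limits (rad/s): [2.57, 2.57, 3.01, 3.14, 3.14, 3.14].

## Interface

Orientations are given as a unit quaternion [x, y, z, w].
In Python, from plant import state, capture, job_done, tcp_to_tips gives the robot as it stands.
- The arm moves only by the tool jog_arm, never from a script. Its argument "rows" is one flat list of numbers, 7 for each row, row after row: the shift along the tool's x, y, z in cm, then the turn, a rotation vector about the tool's x, y, z in degrees, then the opening, from 0 (shut) to 1 (fully open). In form: [tx, ty, tz, wx, wy, wz, grip, tx, ty, tz, wx, wy, wz, grip, ...]. A call has 1 to 20 rows; each row is the pose to reach, as a shift and turn from the pose commanded when the call began, along the tool's axes at that moment; what a row does not reach only later rows make up. A row lasts 1/12 s, in which the tool goes at most 41.7 mm and 7.16 degrees, less where a joint would pass 70% of its speed; a pose out of reach is approached as far as the arm can. A call with a gripper value outside its range is refused whole. The fingers move at their own pace and stop on an object; "squeeze" is the grip in N (left out, the last holds). Time passes only in rows, so rows that repeat a pose let the fingers close. It gives the time, the measured TCP pose, the force, the opening and the grip force at its end, in the units of the state.
- state(): the state, without advancing time (a new reading comes with each control period).
- capture(name): name is "side" or "top"; returns a dict with "frame" (384x512x3 uint8, red, green, blue), "fx", "fy", "cx", "cy" (pixels), "rvec" (rotation vector, rad) and "tvec" (3), from world to camera coordinates, as OpenCV has them. Camera axes: x right, y down, z forward; pixel columns grow to the right and rows downward; lengths in m; the calibration is good to about 2 mm. A picture is of the moment at which its call begins. There is no depth.
- job_done(): hands the job in; it is judged then, once.
The state is a dict: "t": time; "joint_pos": joint angles; "dq": joint speeds; "effort": joint torques, N m; "tool_pos": TCP position; "tool_rot": TCP orientation; "force": force on the tool from outside, world axes, zero at the start; "ft_torque": the same for the moment, N m; "finger_gap": opening from 0.0 (shut) to 1.0 (fully open); "finger_force": force on a finger pad.
Only numpy, scipy, OpenCV 4.12 (cv2) and the standard library are available. Lean on these libraries where they do the work, as an engineer would, in place of code of your own. Each camera call takes 0.05 s, during which the arm holds its last target. There are 200 camera calls.

## Task

Model track is being glued to a pine board under a weight stem that already carries one slotted weight. Pick up the loose slotted weight, slide it sideways onto the stem under its head with its slot facing away from the slot of the weight below, then rest it lightly on the key and turn it a little to and fro until it drops over the key and lies flat and fully home. Be gentle: keep all contact on the stem and the weight below, wedging against the key included, under 40 N, leave the glue pot, the rubber block and the roll of tape alone, and let go of the weight at the end.

Things in the scene. Friction and masses are not known exactly. Their poses are not given: they have to be found in the camera images.
- weight_center (a point): Loose weight to be added: dark steel disc, 60 mm diameter, 30 mm high, 0.36 to 0.54 kg, flat on the bench, with two flat sides 44 mm apart (at y = +22 and -22 mm, parallel to its slot): grasp it across these. The point is its centre, half-way up (15 mm above its flat underside), on its axis; x points out of the slot's mouth, z up.
- weight_mouth (a point): Middle of the mouth of the loose weight's slot, at the rim, half-way up. The slot, 10.5 mm wide, goes through the weight's full height, from this mouth to 5 mm beyond the weight's axis; the last 6 mm at the rim flare to 18 mm.
- seat (a point): Point on the upright stem's axis level with the lower weight's top face, on which the loose weight must lie (its centre then 15 mm above); z up. The stem (steel, 9 mm thick) and the lower weight rest on a rubber cushion: it sinks 1 mm per 6 N, at most 9 mm; sideways it is rigid. Keep all contact with stem, lower weight, key or board below 40 N in sum, opposing pinches included.
- stem_head (a point): Top of the stem's head, 55 mm above seat. The head is 16 mm wide and 6 mm high (underside 49 mm above seat), wider than the slot, so the weight can only come on sideways, with its underside 8 to 18 mm above seat.
- key_middle (a point): Nominal middle of the key's top, 18 mm from the stem's axis along x of seat, 7 mm above seat. The key is a block 9 mm wide, 13 to 23 mm from the axis, on the lower weight; the loose weight's slot must point to it and drop over it (0.75 mm play each side). The real key stands 0.1 to 0.45 rad round the stem from here, one way or the other: not measured, see or feel it.
- lip_middle (a point): Nominal middle between two lips on the lower weight (round dark disc, 72 mm diameter), where its own slot is: opposite the key, turned together with it. The lips, 33 mm inner radius, 5 mm high, span 14 to 46 degrees either side and keep the loose weight from sliding back off. The lower weight does not turn under light loads.
- stand: The pine board, 62 x 370 x 15 mm, fixed to the bench, with the glued track on it; the stem stands on its centre. Origin at the centre of its underside, x across the board (the same x as that of point seat), y along it.
- glue_pot: Bystander: small glue pot with a pale lid, 38 mm diameter, 46 mm high; origin at the centre of its underside. Leave alone.
- rubber_block: Bystander: black rubber sanding block, 42 x 68 x 26 mm; origin at the centre of its underside. Leave alone.
- green_tape: Bystander: green roll of tape lying flat, 73 mm diameter, 18 mm high; origin at the centre of its underside. Leave alone.
Things that resemble listed ones, but are neither listed nor needed, are in the scene too. Leave any orange or turquoise look-alike of the part that bears weight_center alone.

How it is judged:
On the way:
1. the weight has been slid onto the stem, above the key and under the head (horizontal distance between weight_center and seat below 0.006 m and z of weight_center in the frame of seat between 0.0195 and 0.036 m), for 0.1 s.
At the end, for the whole second after the job is handed in: The loose weight is on the stem (axes within 5 mm), its slot over the key and so opposite the slot below, lying flat (within 0.05 rad) on the lower weight with no gap (within 2.2 mm), at rest and released (horizontal distance between weight_center and seat below 0.005 m and z of weight_center in the frame of seat between 0.012 and 0.0172 m and angle between weight_center's own z axis and vertical below 0.05 rad and angle between the x axis of weight_center and the x axis of seat, either way round below 0.6 rad and linear speed of weight below 0.01 m/s and contact force between weight and the fingers below 0.1 N); the robot touches nothing.
It fails at once if something pressed on the stem or the lower weight with more than 40 N (contact force between stand and anything else above 40 N).
It fails at once if the glue pot was moved (distance of glue_pot from where it was at the start of the episode above 0.015 m).
It fails at once if the rubber block was moved (distance of rubber_block from where it was at the start of the episode above 0.015 m).
It fails at once if the roll of tape was moved (distance of green_tape from where it was at the start of the episode above 0.015 m).
It also fails if it takes over 72 s, if anything falls off the work surface, if the arm or the gripper's body presses on something with over 40 N, if the wrist force passes 120 N, or if a joint passes its speed limit or range.

## Working session

There is one attempt and no reset: what is moved stays moved. The work goes in short steps, Python scripts to look and compute and a tool call to move; the robot and the scene stay as the last step left them, time stands still between calls to the robot, and variables do not carry over. Pictures are saved under pics/ and viewed, at most 10 in all, crops included, and the job is handed in when it is done.

Besides the shell and the picture viewer there is one more tool, called after "Emit:" in YAML: its name, and indented under it one key for each argument. jog_arm: Moves the arm, as the interface text tells. Its arguments: {"type":"object","properties":{"rows":{"type":"array","items":{"type":"number"}},"squeeze":{"type":"number"}},"required":["rows"]}

```bash
ls; mkdir -p pics
cat > h.py <<'E'
import numpy as np, cv2
from plant import state, capture, job_done, tcp_to_tips
from scipy.spatial.transform import Rotation as R
def ray(c,u,v):
    M=R.from_rotvec(np.ravel(c['rvec'])).as_matrix(); o=-M.T@np.ravel(c['tvec'])
    return o, M.T@np.array([(u-c['cx'])/c['fx'],(v-c['cy'])/c['fy'],1])
def onz(c,u,v,z):
    o,d=ray(c,u,v); return o+d*(z-o[2])/d[2]
def proj(c,p):
    q=R.from_rotvec(np.ravel(c['rvec'])).apply(p)+np.ravel(c['tvec'])
    return np.array([c['fx']*q[0]/q[2]+c['cx'],c['fy']*q[1]/q[2]+c['cy']])
def save(f,n,box=None,s=1):
    if box: f=f[box[1]:box[3],box[0]:box[2]]
    cv2.imwrite('pics/'+n,cv2.resize(f[:,:,::-1],None,fx=s,fy=s,interpolation=cv2.INTER_CUBIC))
E
python3 - <<'E'
from h import *
print(state(), tcp_to_tips if not callable(tcp_to_tips) else tcp_to_tips())
a=capture('top');b=capture('side')
for c in(a,b): print({k:np.round(v,4).tolist() for k,v in c.items() if k!='frame'}, ray(c,256,192))
f=np.vstack([a['frame'],b['frame']])
save(a['frame'],'top0.png',s=1.5);save(b['frame'],'side0.png',s=1.5)
E
```

```text
pics
{'t': 0.0, 'joint_pos': array([ 1.08032789e+00,  9.18754396e-02,  1.23190445e+00,  6.50771458e-06,
        1.81979393e+00, -5.66909166e-02]), 'dq': array([ 0.00039253,  0.00035803, -0.00151483,  0.00108638, -0.00116433,
        0.00090048]), 'effort': array([ 1.03698658e-04, -4.58769143e+01, -4.17994201e+01, -4.50657280e-04,
        1.26141941e-02, -2.05154873e-05]), 'tool_pos': array([0.25205897, 0.54421451, 0.24913042]), 'tool_rot': array([ 2.15191437e-01,  9.76571382e-01, -9.52888526e-04, -2.70671754e-04]), 'force': array([-0.07885413,  0.26028042, -0.13658531]), 'ft_torque': array([0.00083273, 0.01691741, 0.03823715]), 'finger_force': 0.0, 'finger_gap': 0.9999269625570654} 0.019
{'fx': 478.0161, 'fy': 478.0161, 'cx': 253.1323, 'cy': 189.8089, 'rvec': [2.1824, -2.1577, 0.0801], 'tvec': [0.223, 0.6075, 1.2267]} (array([0.49540409, 0.21205723, 1.27802045]), array([ 0.08281763,  0.00818969, -0.99655967]))
{'fx': 375.2711, 'fy': 375.2711, 'cx': 259.5622, 'cy': 189.9354, 'rvec': [2.2066, -0.0392, 0.0073], 'tvec': [-0.5759, 0.2272, 0.7204]} (array([ 0.56729825, -0.46237037,  0.60553627]), array([ 0.00996797,  0.8011962 , -0.5984193 ]))
```

View pics/top0.png

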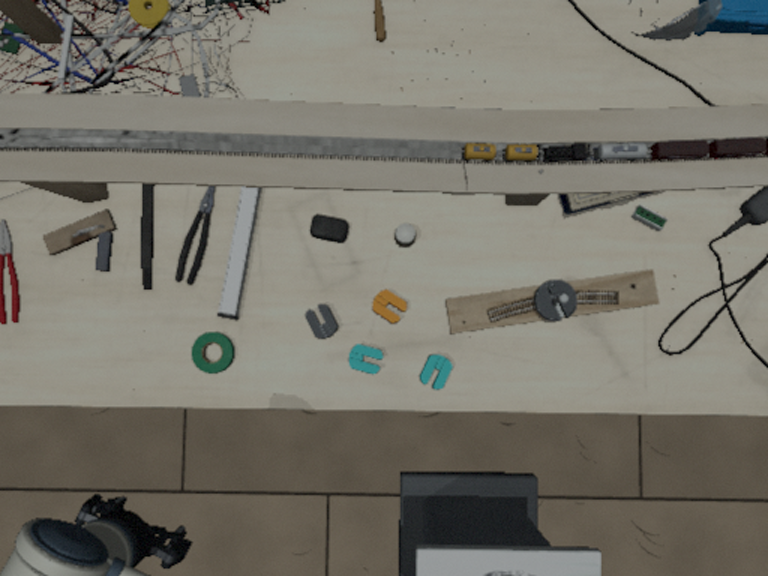

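View pics/side0.png

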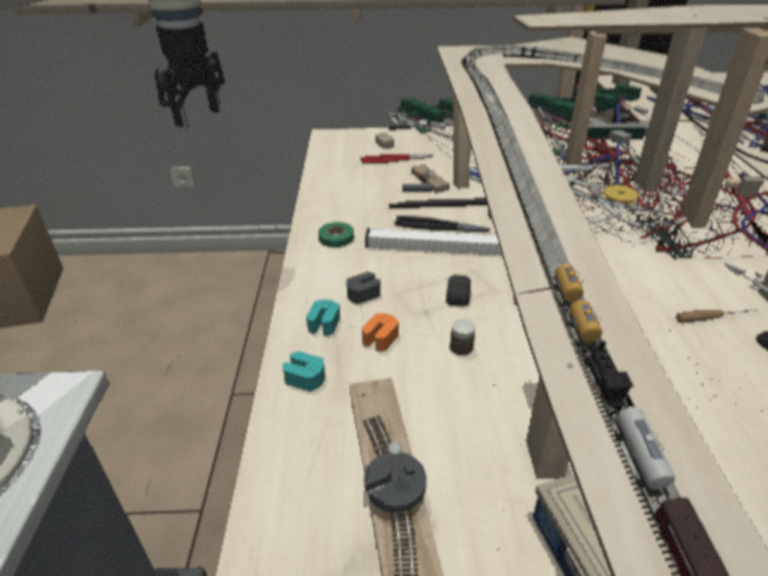

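Candidates (full-res top pixels): dark grey slotted disc (214,213); orange (260,204); turquoise (244,239) and (291,247). I choose the dark steel one, and check it and the stem in close crops.

```bash
cat > m.py <<'E'
from h import *
a=capture('top');b=capture('side')
np.savez('c.npz',a=a['frame'],b=b['frame'])
def crop(c,box,s): 
    f=c['frame'][box[1]:box[3],box[0]:box[2]]; return cv2.resize(f,(400,300),interpolation=cv2.INTER_CUBIC)
bs=proj(b,np.array([0,0,0])) 
g=np.vstack([np.hstack([crop(a,(194,198,234,228),10),crop(a,(345,180,397,219),8)]),
 np.hstack([crop(b,(222,172,262,202),10),crop(b,(230,286,302,340),6)])])
save(g,'crops.png')
f=cv2.cvtColor(a['frame'],cv2.COLOR_RGB2HSV)
for box in((194,198,234,228),(345,180,397,219)):
    r=f[box[1]:box[3],box[0]:box[2]]
    m=((r[:,:,2]<115)&(r[:,:,1]<90)).astype(np.uint8)
    n,l,s,ce=cv2.connectedComponentsWithStats(m)
    i=1+np.argmax(s[1:,4]); print(s[i],ce[i]+box[:2]); 
    k=(l==i).astype(np.uint8)
    co,_=cv2.findContours(k,0,2); co=max(co,key=cv2.contourArea)
    print(cv2.minEnclosingCircle(co),cv2.minAreaRect(co))
    print('\n'.join(''.join('#' if v else '.' for v in row) for row in k))
E
python3 m.py
```

```text
[  9   4  23  24 328] [214.72865854 214.44207317]
((20.29180908203125, 15.786689758300781), 11.909926414489746) ((20.60000228881836, 16.19999885559082), (22.360679626464844, 16.994115829467773), 63.43495178222656)
........................................
........................................
........................................
........................................
......................#.................
..................#######...............
..................########..............
..................########..............
............#.....#########.............
...........#####...########.............
..........######...#########............
..........#######...########............
.........########....########...........
..........########...########...........
..........########...#########..........
...........########...########..........
...........########...#########.........
............########.##########.........
............####################........
.............###################........
.............###################........
..............###########
[... 1829 characters left out ...]
###########
###########################..###########...#...#....
###########################..##########.............
############################..########..............
############################...#######..............
#############################..#########............
.##...#......######################.................
..............################......................
...............##############.......................
..................########..........................
....................................................
....................................................
....................................................
....................................................
```

View pics/crops.png

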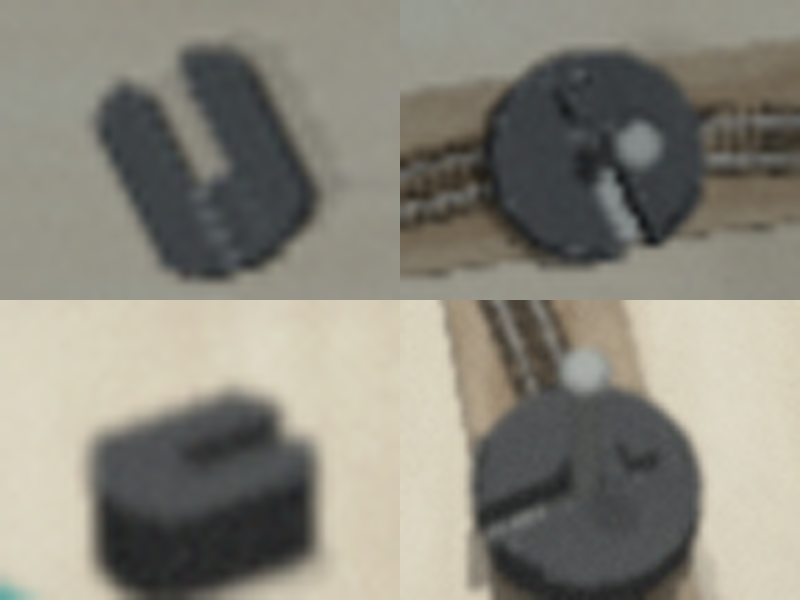

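The crops show the dark U-shaped weight with its mouth up-left, mouth middle at about top (210,206) and slot end at (215,216). The stem head is at top (376,199). The lower weight's slot points down-right to about (375,211), and the key is opposite, near (367,193).

```bash
cat > m2.py <<'E'
from h import *
a=capture('top');b=capture('side')
def head(c,box):
    f=c['frame'][box[1]:box[3],box[0]:box[2]].astype(int).min(2); 
    m=(f>125).astype(np.uint8); n,l,s,ce=cv2.connectedComponentsWithStats(m); i=1+np.argmax(s[1:,4]); print(s[i],ce[i]+box[:2]); return ce[i]+box[:2]
u=head(a,(370,193,382,205)); v=head(b,(257,294,271,304))
o1,d1=ray(a,*u);o2,d2=ray(b,*v)
t=np.linalg.lstsq(np.stack([d1,-d2],1),o2-o1,rcond=None)[0]
p,q=o1+t[0]*d1,o2+t[1]*d2; print('head',p,q)
# disc top, slot
for z in(.03,.04,.045,.05):
    print(z,'disc top view',onz(a,345+597/1-597+ (597-400)*.13,180+157*.13,z), 'side',onz(b,230+(587-400)*.18,286+(488-300)*.18,z))
ang=lambda p,q: np.degrees(np.arctan2((q-p)[1],(q-p)[0]))
P=lambda x,y,z: onz(a,345+(x-400)*.13,180+y*.13,z)
print('slot dir',ang(P(630,243,.04),P(590,150,.04)),ang(P(655,238,.04),P(617,165,.04)))
print('key',P(573,95,.05))
W=lambda x,y,z: onz(a,194+x*.1,198+y*.1,z)
print('weight',onz(a,214.3,213.8,.03),ang(W(235,265,.03),W(162,78,.03)),'right flat',ang(W(315,200,.03),W(240,55,.03)),'left',ang(W(165,255,.03),W(100,120,.03)), W(213,180,.03))
print('board',ang(onz(a,448/1.5,315/1.5,.015),onz(a,657/1.5,287/1.5,.015))+90)
E
python3 m2.py
```

```text
[5 4 3 3 8] [375.875 198.125]
[ 2  0 12  8 80] [264.875 297.35 ]
head [ 0.58140707 -0.07363027  0.09964457] [ 0.58349186 -0.07354581  0.09977625]
0.03 disc top view [ 0.58036587 -0.07677056  0.03      ] side [ 0.58155943 -0.06772711  0.03      ]
0.04 disc top view [ 0.57968509 -0.07445627  0.04      ] side [ 0.58131164 -0.07458407  0.04      ]
0.045 disc top view [ 0.57934471 -0.07329913  0.045     ] side [ 0.58118775 -0.07801255  0.045     ]
0.05 disc top view [ 0.57900432 -0.07214198  0.05      ] side [ 0.58106385 -0.08144104  0.05      ]
slot dir 22.806140852089044 27.0617658862817
key [ 0.59967033 -0.0643464   0.05      ]
weight [0.54079115 0.33059126 0.03      ] 22.402259653688866 right flat 28.31046445611373 left 26.836019864549037 [0.53508039 0.32786748 0.03      ]
board 8.284438081168346
```

```bash
cat >> h.py <<'E'
def to(p,yaw,cur=None):
    s=state(); r=R.from_quat(s['tool_rot']); d=r.inv().apply(np.array(p)-s['tool_pos'])*100
    g=R.from_euler('z',yaw,degrees=True)*R.from_euler('x',180,degrees=True)
    print('row',np.round(d,2),np.round(np.degrees((r.inv()*g).as_rotvec()),2),'t',s['t'])
E
python3 -c "
from h import *
to([.5405,.3305,.11],206)"
```

```text
row [-35.15  -7.28  13.99] [-4.000e-02 -2.000e-02 -5.085e+01] t 0.3
```

Emit:
jog_arm:
  rows: [-8,-2,3,0,0,-12,1,-35.15,-7.28,14,0,0,-50.8,1,-35.15,-7.28,14,0,0,-50.8,1,-35.15,-7.28,14,0,0,-50.8,1,-35.15,-7.28,14,0,0,-50.8,1,-35.15,-7.28,14,0,0,-50.8,1,-35.15,-7.28,14,0,0,-50.8,1,-35.15,-7.28,14,0,0,-50.8,1,-35.15,-7.28,14,0,0,-50.8,1,-35.15,-7.28,14,0,0,-50.8,1,-35.15,-7.28,14,0,0,-50.8,1,-35.15,-7.28,14,0,0,-50.8,1,-35.15,-7.28,14,0,0,-50.8,1,-35.15,-7.28,14,0,0,-50.8,1]

```text
t: 1.47
tool_pos: [0.54, 0.3319, 0.1114]
tool_rot: [-0.225, 0.974, 0.0, 0.001]
force: [1.0, 0.2, -0.3]
finger_gap: 1.001
finger_force: 0.0
```

```bash
python3 -c "
from h import *
to([.5405,.3305,.03],206)
b=capture('side');a=capture('top')
f=lambda c,x: cv2.resize(c['frame'][x[1]:x[3],x[0]:x[2]],(400,300),interpolation=cv2.INTER_CUBIC)
save(np.hstack([f(b,(202,142,282,202)),f(a,(174,183,254,243))]),'over.png')"
```

```text
row [ 0.02 -0.15  8.14] [0.03 0.08 0.03] t 1.4667
```

View pics/over.png

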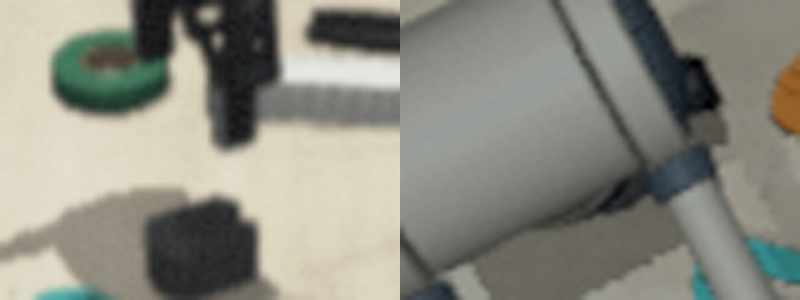

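The gripper stands square over the dark weight (side crop: near fingertip about (249,171), weight about (243,190)). Descending.

Emit:
jog_arm:
  rows: [0,-0.1,3,0,0,0,1,0,-0.1,6,0,0,0,1,0,-0.1,7.5,0,0,0,1,0,-0.1,8.1,0,0,0,1,0,-0.1,8.1,0,0,0,1,0,-0.1,8.1,0,0,0,0.7,0,-0.1,8.1,0,0,0,0.6,0,-0.1,8.1,0,0,0,0.5,0,-0.1,8.1,0,0,0,0.3,0,-0.1,8.1,0,0,0,0.3,0,-0.1,8.1,0,0,0,0.3,0,-0.1,8.1,0,0,0,0.3]
  squeeze: 40

```text
t: 2.57
tool_pos: [0.5419, 0.3306, 0.0316]
tool_rot: [-0.225, 0.974, 0.001, 0.002]
force: [-0.6, 1.2, 6.1]
finger_gap: 0.503
finger_force: 42.2
```

Emit:
jog_arm:
  rows: [0,0,-2,0,0,0,0.3,0,0,-5,0,0,0,0.3,0,0,-8.5,0,0,0,0.3,0,0,-8.5,0,0,0,0.3,0,0,-8.5,0,0,0,0.3]
  squeeze: 60

```text
t: 2.98
tool_pos: [0.5421, 0.3302, 0.1167]
tool_rot: [-0.224, 0.974, 0.001, 0.002]
force: [0.2, 0.1, -7.1]
finger_gap: 0.501
finger_force: 63.8
```

```bash
python3 -c "
from h import *
print(state()['force'],state()['tool_pos'],state()['finger_gap'])
to([.4956,-.1164,.115],206)"
```

```text
[ 0.16700992  0.0579043  -7.07075389] [0.5421217  0.33021856 0.1166803 ] 0.5011833559038891
row [ 23.72 -38.13   0.05] [ 0.    0.28 -0.06] t 2.9833
```

Emit:
jog_arm:
  rows: [2,-3,0,0,0,0,0.3,4,-6.4,0,0,0,0,0.3,6,-9.6,0,0,0,0,0.3,8,-12.8,0,0,0,0,0.3,10,-16,0,0,0,0,0.3,12,-19.2,0,0,0,0,0.3,14,-22.4,0,0,0,0,0.3,16,-25.6,0,0,0,0,0.3,18,-29,0,0,0,0,0.3,20,-32.2,0,0,0,0,0.3,22,-35.4,0,0,0,0,0.3,23,-37.2,0,0,0,0,0.3,23.7,-38.1,0,0,0,0,0.3,23.7,-38.1,0,0,0,0,0.3,23.7,-38.1,0,0,0,0,0.3]

```text
t: 4.23
tool_pos: [0.4937, -0.1162, 0.1123]
tool_rot: [-0.224, 0.975, 0.001, -0.001]
force: [0.2, 1.1, -5.2]
finger_gap: 0.496
finger_force: 63.8
```

```bash
python3 -c "
from h import *
s=state();print(s['force'],s['tool_pos'],s['ft_torque'],s['t'])
to([.5096,-.1084,.0896],206)
b=capture('side');a=capture('top')
f=lambda c,x: cv2.resize(c['frame'][x[1]:x[3],x[0]:x[2]],(400,400),interpolation=cv2.INTER_CUBIC)
save(np.hstack([f(b,(200,264,320,384)),f(a,(325,170,405,250))]),'pre.png')"
```

```text
[ 0.16141605  1.13974613 -5.16500922] [ 0.49367211 -0.11616058  0.11228767] [ 0.03150629 -0.02293739 -0.05120411] 4.2333
row [-1.78 -0.    2.27] [ 0.17 -0.11 -0.12] t 4.2333
```

View pics/pre.png

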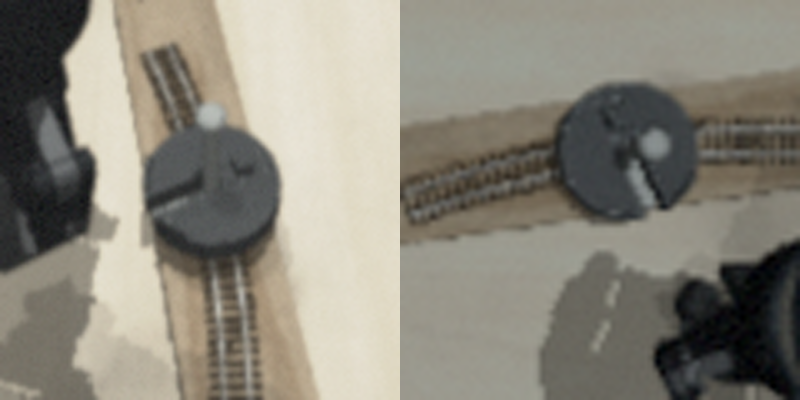

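Emit:
jog_arm:
  rows: [-0.9,0,1.1,0,0,0,0.3,-1.78,0,2.27,0,0,0,0.3,-2.8,0,2.27,0,0,0,0.3,-4,0,2.27,0,0,0,0.3,-5,0,2.27,0,0,0,0.3,-5,0,2.27,0,0,0,0.3,-5,0,2.27,0,0,0,0.3]

```text
t: 4.92
tool_pos: [0.54, -0.0938, 0.0915]
tool_rot: [-0.225, 0.974, 0.0, -0.0]
force: [0.5, -0.6, -4.3]
finger_gap: 0.494
finger_force: 63.8
```

```bash
python3 -c "
from h import *
s=state();print(s['force'],s['tool_pos'],s['ft_torque'],s['t'])
to([.5815,-.0735,.0896],206)
b=capture('side');a=capture('top')
f=lambda c,x: cv2.resize(c['frame'][x[1]:x[3],x[0]:x[2]],(400,400),interpolation=cv2.INTER_CUBIC)
save(np.hstack([f(b,(220,280,300,360)),f(a,(335,170,405,240))]),'pre2.png')"
```

```text
[ 0.49102103 -0.59723838 -4.34714483] [ 0.54004908 -0.09382933  0.09152048] [-0.01616848  0.02218262 -0.01257917] 4.9167
row [-4.62  0.01  0.19] [ 0.01 -0.02  0.04] t 4.9167
```

View pics/pre2.png

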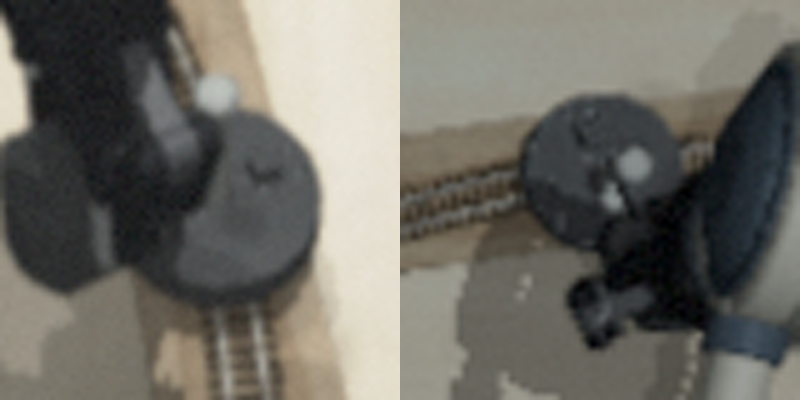

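The side crop shows the weight held level, just above the lower disc, with the stem clear ahead of the finger (head about (264,298)). Sliding slowly on with force checks.

Emit:
jog_arm:
  rows: [-0.5,0,0.15,0,0,0,0.3,-1,0,0.15,0,0,0,0.3,-1.4,0,0.15,0,0,0,0.3,-1.7,0,0.15,0,0,0,0.3,-2,0,0.15,0,0,0,0.3,-2.2,0,0.15,0,0,0,0.3,-2.4,0,0.15,0,0,0,0.3,-2.4,0,0.15,0,0,0,0.3]

```text
t: 5.68
tool_pos: [0.5615, -0.0842, 0.09]
tool_rot: [-0.224, 0.974, -0.0, 0.0]
force: [-0.1, -0.7, -3.7]
finger_gap: 0.499
finger_force: 63.8
```

Emit:
jog_arm:
  rows: [-0.2,0,0,0,0,0,0.3,-0.4,0,0,0,0,0,0.3,-0.6,0,0,0,0,0,0.3,-0.8,0,0,0,0,0,0.3,-1.0,0,0,0,0,0,0.3,-1.0,0,0,0,0,0,0.3]

```text
t: 6.18
tool_pos: [0.5705, -0.0796, 0.0901]
tool_rot: [-0.225, 0.974, 0.0, 0.0]
force: [1.1, -1.2, -4.8]
finger_gap: 0.497
finger_force: 63.8
```

Emit:
jog_arm:
  rows: [-0.2,0,0,0,0,0,0.3,-0.4,0,0,0,0,0,0.3,-0.6,0,0,0,0,0,0.3,-0.75,0,0,0,0,0,0.3,-0.9,0,0,0,0,0,0.3,-0.9,0,0,0,0,0,0.3]

```text
t: 6.68
tool_pos: [0.5785, -0.0755, 0.09]
tool_rot: [-0.225, 0.974, 0.0, 0.0]
force: [0.5, 0.5, -4.9]
finger_gap: 0.496
finger_force: 63.8
```

Now feel for the slot's end against the stem.

Emit:
jog_arm:
  rows: [-0.1,0,0,0,0,0,0.3,-0.2,0,0,0,0,0,0.3,-0.3,0,0,0,0,0,0.3,-0.3,0,0,0,0,0,0.3]

```text
t: 7.02
tool_pos: [0.581, -0.0744, 0.0901]
tool_rot: [-0.225, 0.974, 0.0, 0.0]
force: [0.6, -0.7, -5.6]
finger_gap: 0.495
finger_force: 63.8
```

Emit:
jog_arm:
  rows: [-0.05,0,0,0,0,0,0.3,-0.1,0,0,0,0,0,0.3,-0.15,0,0,0,0,0,0.3,-0.2,0,0,0,0,0,0.3,-0.2,0,0,0,0,0,0.3]

```text
t: 7.43
tool_pos: [0.5823, -0.0739, 0.0901]
tool_rot: [-0.224, 0.975, -0.0, -0.001]
force: [-2.0, -1.2, -3.2]
finger_gap: 0.497
finger_force: 63.9
```

Emit:
jog_arm:
  rows: [0.1,0,0,0,0,0,0.3,0.1,0,0.2,0,0,0,0.3,0.1,0,0.4,0,0,0,0.3,0.1,0,0.6,0,0,0,0.3,0.1,0,0.6,0,0,0,0.3]

```text
t: 7.85
tool_pos: [0.5818, -0.074, 0.0836]
tool_rot: [-0.225, 0.974, 0.0, 0.0]
force: [0.5, 0.3, -4.5]
finger_gap: 0.496
finger_force: 64.0
```

Emit:
jog_arm:
  rows: [0,0,0.05,0,0,0,0.3,0,0,0.1,0,0,0,0.3,0,0,0.15,0,0,0,0.3,0,0,0.15,0,0,0,0.3]

```text
t: 8.18
tool_pos: [0.582, -0.0741, 0.083]
tool_rot: [-0.225, 0.974, -0.0, 0.0]
force: [-0.1, 1.0, -2.0]
finger_gap: 0.501
finger_force: 64.2
```

Emit:
jog_arm:
  rows: [0,0,0.05,0,0,0,0.3,0,0,0.1,0,0,0,0.3,0,0,0.1,0,0,0,0.3]

```text
t: 8.43
tool_pos: [0.582, -0.0741, 0.0822]
tool_rot: [-0.225, 0.974, -0.0, 0.0]
force: [-2.4, 0.5, 1.4]
finger_gap: 0.5
finger_force: 64.5
```

Emit:
jog_arm:
  rows: [0,0,0,0,0,1,0.3,0,0,0,0,0,2,0.3,0,0,0,0,0,3,0.3,0,0,0,0,0,3,0.3]

```text
t: 8.77
tool_pos: [0.5814, -0.0743, 0.0806]
tool_rot: [-0.198, 0.98, -0.0, -0.001]
force: [0.1, -1.5, -4.7]
finger_gap: 0.499
finger_force: 63.8
```

It has dropped over the key (force back to weight only). Lowering to home.

Emit:
jog_arm:
  rows: [0,0,0.1,0,0,0,0.3,0,0,0.2,0,0,0,0.3,0,0,0.3,0,0,0,0.3,0,0,0.3,0,0,0,0.3]

```text
t: 9.1
tool_pos: [0.5816, -0.0743, 0.078]
tool_rot: [-0.199, 0.98, -0.0, -0.0]
force: [1.2, -1.8, -4.8]
finger_gap: 0.501
finger_force: 63.7
```

Emit:
jog_arm:
  rows: [0,0,0.1,0,0,0,0.3,0,0,0.2,0,0,0,0.3,0,0,0.3,0,0,0,0.3,0,0,0.3,0,0,0,0.3]

```text
t: 9.43
tool_pos: [0.5819, -0.0742, 0.0762]
tool_rot: [-0.199, 0.98, -0.0, 0.0]
force: [-1.8, -0.8, 0.2]
finger_gap: 0.499
finger_force: 64.3
```

Key contact was at about z=0.0832 and this contact is at about 0.0768, so it has gone down the full 7 mm. Releasing and retreating upwards.

Emit:
jog_arm:
  rows: [0,0,0,0,0,0,0.55,0,0,0,0,0,0,0.65,0,0,0,0,0,0,0.75,0,0,0,0,0,0,0.8,0,0,0,0,0,0,0.8,0,0,-1,0,0,0,0.8,0,0,-3,0,0,0,0.8,0,0,-6,0,0,0,0.8,0,0,-10,0,0,0,0.8,0,0,-14,0,0,0,0.8,8,0,-16,0,0,0,0.8,8,0,-16,0,0,0,0.8,12,0,-16,0,0,0,0.8,16,0,-16,0,0,0,0.8,20,0,-16,0,0,0,0.8,20,0,-16,0,0,0,0.8,20,0,-16,0,0,0,0.8]

```text
t: 10.85
tool_pos: [0.3965, -0.1528, 0.2371]
tool_rot: [-0.198, 0.98, -0.001, 0.001]
force: [0.7, -0.3, -0.7]
finger_gap: 0.801
finger_force: 0.0
```

```bash
python3 -c "
from h import *
s=state();print(s['force'],s['tool_pos'],s['t'])
b=capture('side');a=capture('top')
f=lambda c,x: cv2.resize(c['frame'][x[1]:x[3],x[0]:x[2]],(400,400),interpolation=cv2.INTER_CUBIC)
save(np.hstack([f(b,(230,275,310,355)),f(a,(335,165,405,235))]),'end.png')"
```

```text
[ 0.72106605 -0.27507919 -0.74376313] [ 0.39651551 -0.152776    0.23713492] 10.85
```

View pics/end.png

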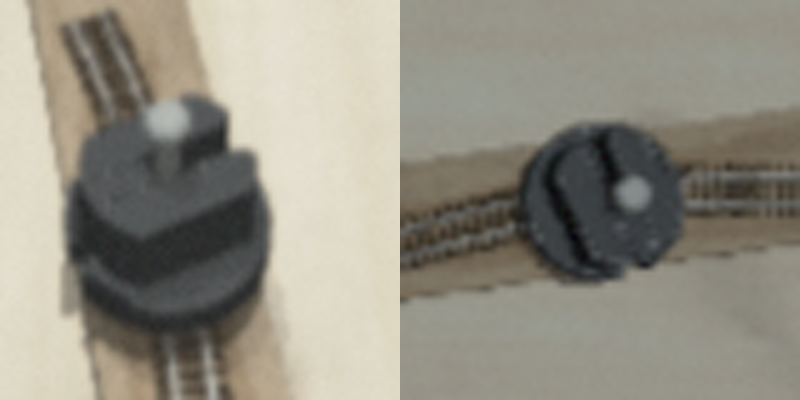

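The weight lies flat on the lower disc, with the stem in its slot (head at side (264,299)). Its mouth points away from the slot below, and the gripper is clear.

```bash
python3 -c "
from h import *
print(job_done())"
```

```text
the job is handed in; nothing more can be done
None
```

The loose weight is on the stem, dropped over the key, lying flat on the lower weight and released; the job was handed in at about 11 s, but no verdict was shown.

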